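# Turn the back-to-front valve lever

## Robot

A 6-joint arm with a two-finger parallel gripper is mounted at the origin on the work surface. World frame = base frame: x ahead of the robot, y to its left, z up, the work surface at z = 0. Lengths are in m, angles in rad, forces in N, time in s.
With the tool pointing down it reaches from about 0.4 to 0.925 m from the base axis. Payload 3.4 kg.
Tool frame: the origin (TCP) lies on the centre line of the jaws, within the pads' length; the fingertips stand 25 mm ahead of it and the grasp point (between the pads) lies 6 mm ahead of it (bot.tcp_to_tips is the distance from the TCP to the fingertips, in m); z points along the fingers, y is the line along which they close (so a half turn about z gives the same grasp; the last joint's range is limited). The gripper opens to 85 mm and grips with 20 to 120 N. Pads are 22 mm wide; open, the fingers measure 114 mm over their backs; the gripper's body (76 mm by 85 mm) begins 54 mm behind the grasp point. The pads swing forward as they close: fully open they stand 13 mm farther back than shut.
Start: joints at [-1.399, 0.307, 1.506, -0, 1.328, -0.073], TCP at [0.139, -0.558, 0.256] pointing down, gripper open.
Joint ranges: [-3.12, 3.12], [-1.05, 2.28], [0.14, 2.33], [-1.42, 4.57], [0.1, 2.73], [-2.68, 2.68]. Speed limits (rad/s): [2.57, 2.57, 3.14, 3.14, 3.14, 3.14].

## Interface

Orientations are given as [roll, pitch, yaw] about the fixed x, y, z axes, in that order (R = Rz(yaw) Ry(pitch) Rx(roll)).
In Python, from station import bot, eyes gives the robot as it stands.
- The arm moves only by the tool play_rows, never from a script. Its argument "commands" is one flat list of numbers, 7 for each row, row after row: the turn, a rotation vector about the tool's x, y, z in rad, then the shift along the tool's x, y, z in m, then the closure, from 0 (fully open) to 1 (shut). A call has 1 to 5 rows; each row is the pose to reach, as a shift and turn from the pose commanded when the call began, along the tool's axes at that moment; what a row does not reach only later rows make up. A row lasts 1/10 s, in which the tool goes at most 50 mm and 8.59 degrees, less where a joint would pass 70% of its speed; a pose out of reach is approached as far as the arm can. A call with a gripper value outside its range is refused whole. The fingers move at their own pace and stop on an object; "newtons" is the grip in N (left out, the last holds). Time passes only in rows, so rows that repeat a pose let the fingers close. It gives the time, the measured TCP pose, the force, the opening and the grip force at its end, in the units of the state.
- bot.sense(): the state, without advancing time (a new reading comes with each control period).
- eyes.camera(name): name is "scene" or "top" or "wrist"; returns (picture, depth): 420x560x3 uint8, red, green, blue; 420x560 float32, m along the optical axis (not along the pixel's ray), 0 where there is no reading.
- eyes.camera_info(name): a dict with "K" (3x3 intrinsics, pixels), "distortion" ([k1, k2, p1, p2, k3] as OpenCV has them; the pictures are not rectified), "world_from_camera" (4x4, takes a point from camera to world coordinates). Camera axes: x right, y up, looking along -z (the intrinsics and any distortion apply to the point x, -y, -z); pixel columns grow to the right and rows downward; lengths in m; the calibration is good to about 2 mm. A picture is of the moment at which its call begins: read the wrist's pose just before it. camera_info takes no time and is no camera call; for the wrist camera it gives the pose at the moment of the call.
- bot.finish_job(): hands the job in; it is judged then, once.
The state is a dict: "clock": time; "joint_positions": joint angles; "dq": joint speeds; "effort": joint torques, N m; "eef_pos": TCP position; "orientation": TCP orientation; "force": force on the tool from outside, world axes, zero at the start; "moment": the same for the moment, N m; "finger_gap": finger opening in m; "grasp_force": force on a finger pad.
Only numpy, scipy, OpenCV 4.12 (cv2) and the standard library are available. Lean on these libraries where they do the work, as an engineer would, in place of code of your own. Each camera call takes 0.05 s, during which the arm holds its last target. There are 200 camera calls.

## Task

One of the two leaning valves has its lever on back to front, with the rubber sleeve pointing to the far side of the bench, away from the robot, and a tin stands on the near side, where the sleeve belongs. First stand the tin upright on the black drum lid, all of it on the lid; then lift that lever right off its pin, turn it end for end and refit it on the same pin, fully down on the seat between the stop ears, with the sleeve pointing to the near side like the other lever's. Do not disturb the other lever or anything else on the bench.

Things in the scene. Friction and masses are not known exactly. Their poses are not given: they have to be found in the camera images.
- lever_a_hole (a point): The lever to turn: flat steel, 26 wide, 6 thick, 151 mm long, about 0.2 kg, with a 16 mm through hole (this point: centre of the hole, mid-thickness). y runs along it AWAY from its rubber sleeve, z square to its flat. The round lug of the short tail (20 dia, 18 mm thick) is centred at y = 42 mm; bare flat for fingers 26 to 56 mm from the hole on the sleeve side; centre of mass about 17 mm to the sleeve side. Both faces alike.
- lever_a_handle (a point): Centre of the black rubber sleeve of the lever to turn, 77.5 mm from the hole; sleeve 43 long, 32 wide, 14 mm thick, 56 to 99 mm from the hole. Same axes. At the start it points away from the robot, to its valve's -y.
- valve_a: Brass valve fixed to the bench: 90 x 90 mm foot, body pipe 114 mm long along y (42 to 50 mm dia, axis 50 mm up). Origin: centre of the foot on the bench. Its stem leans 30 degrees from vertical to its -x, roughly to the robot's right; its +y points roughly to the robot. Its lever is on back to front, resting on the seat 130 mm above the bench, at x = -46 mm.
- stem_a: Its leaning stem. Origin: centre of the seat's top face. z: along the pin, leaning 30 degrees from vertical; y: level, roughly to the robot; x: across, uphill. Seat 44 (x) by 52 (y) by 6 mm; pin 12 dia, tapered tip, 26 mm tall; two stop ears, y -13 to 13 mm, 12 mm tall, 30 mm apart, so the lever can lie along y only. Stem below 36 to 44 mm dia; beyond the seat fingers have room below.
- seat_a (a point): The point on that pin's axis, 3 mm above the seat's face, where the centre of the lever's hole lies when fully down. Axes as the stem's.
- valve_b: Brass valve fixed to the bench: 90 x 90 mm foot, body pipe 114 mm long along y (42 to 50 mm dia, axis 50 mm up). Origin: centre of the foot on the bench. Its stem leans 30 degrees from vertical to its -x, roughly to the robot's right; its +y points roughly to the robot. This one has its lever on the right way round: sleeve towards the robot.
- lever_b_hole (a point): The other, rightly fitted lever, not to be disturbed: flat steel, 26 wide, 6 thick, 151 mm long, about 0.2 kg, with a 16 mm through hole (this point: centre of the hole, mid-thickness). Here y runs along the lever towards its sleeve. Same shape and sizes as the first.
- lever_b_handle (a point): Centre of the other lever's sleeve, 77.5 mm from the hole.
- tin_mid (a point): A plain closed metal tin, upright, 56 mm dia, 150 mm tall, 0.18 to 0.35 kg; this point is its centre, half-way up. It stands close on the near side of the first valve, where the turned lever's sleeve must come.
- lid_top (a point): Round black drum lid lying on the bench, fixed, 240 mm dia, 10 mm thick, flat (its moulded rings are level with the top); this point: centre of its top face. It lies on one side of the bench or the other.
- pot_mid (a point): Empty terracotta plant pot, 76 mm dia at the rim, 75 mm tall, standing on the drum lid 62 mm off its centre; this point: half-way up its axis. Not to be moved.
- seed_tray: Black seed tray with dividers, fixed, 170 x 200 x 50 mm, on the other side of the bench from the lid; origin: centre of its underside.
- beaker_mid (a point): Clear plastic beaker, 72 mm dia, 120 mm tall, behind the gap between the valves; this point: half-way up. Not to be moved.
- trowel: Flat-bladed hand trowel, 200 mm long, lying behind the left valve; origin on the bench about half-way along it, its x runs along it to the blade. Not to be moved.
- plate: Steel plate with two holes, 120 x 36 x 5 mm, lying nearer to the robot than the valves; origin: centre of its underside. Not to be moved.
- spray_mid (a point): White bottle, 68 mm dia, 190 mm tall, standing towards the back left; this point: half-way up. Not to be moved.
- jar_mid (a point): Amber jar, 80 mm dia, 100 mm tall, standing towards the back right; this point: half-way up. Not to be moved.
- tin: The same tin; origin: centre of its underside.
- lever_a: The lever to be turned; the same frame as its hole point.
Things that resemble listed ones, but are neither listed nor needed, are in the scene too. Leave any turquoise look-alike of the valve_a alone. Leave any yellow look-alike of the tin alone.

How it is judged:
On the way, in this order (a step that is already met when the one before it is completed fails the run):
1. the tin stands upright on the drum lid, let go (horizontal distance between tin_mid and lid_top below 0.095 m and angle between tin_mid's own z axis and vertical below 0.1 rad and z of tin_mid in the frame of lid_top between 0.07 and 0.08 m and linear speed of tin below 0.02 m/s and contact force between the fingers and tin below 0.1 N), for 0.2 s.
2. the lever is lifted right off its pin (over 45 mm from its seat) (distance between lever_a_hole and seat_a above 0.045 m), for 0.1 s.
At the end, for the whole second after the job is handed in: The lever rests on its own pin, hole within 5.5 mm of the fully-down point, flat within 0.1 rad of the seat, sleeve over 70 mm to the near side of the pin; the tin stands upright (0.1 rad) and still on the drum lid, its axis within 95 mm of the lid's centre; both let go (distance between lever_a_hole and seat_a below 0.0055 m and angle between the z axis of lever_a_hole and the z axis of stem_a, either way round below 0.1 rad and y of lever_a_handle in the frame of stem_a above 0.07 m and linear speed of each of lever_a, tin below 0.02 m/s and horizontal distance between tin_mid and lid_top below 0.095 m and angle between tin_mid's own z axis and vertical below 0.1 rad and z of tin_mid in the frame of lid_top between 0.07 and 0.08 m); the robot touches nothing.
It fails at once if the other lever is disturbed (its hole moves over 10 mm or its sleeve over 15 mm) (distance of lever_b_hole from where it was at the start of the episode above 0.01 m or distance of lever_b_handle from where it was at the start of the episode above 0.015 m).
It fails at once if the tin is upset (tilts over 0.5 rad) (angle between tin_mid's own z axis and vertical above 0.5 rad).
It fails at once if the pot, beaker, white bottle or jar is moved over 25 mm or tipped (distance of any of pot_mid, beaker_mid, spray_mid, jar_mid from where it was at the start of the episode above 0.025 m or angle between any of pot_mid, beaker_mid, spray_mid, jar_mid's own z axis and vertical above 0.3 rad).
It fails at once if the trowel or the two-hole plate is moved over 25 mm (distance of any of trowel, plate from where it was at the start of the episode above 0.025 m).
It also fails if it takes over 58 s, if anything falls off the work surface, if the arm or the gripper's body presses on something with over 40 N, if the wrist force passes 120 N, or if a joint passes its speed limit or range.

## Working session

There is one attempt and no reset: what is moved stays moved. The work goes in short steps, Python scripts to look and compute and a tool call to move; the robot and the scene stay as the last step left them, time stands still between calls to the robot, and variables do not carry over. Pictures are saved under pics/ and viewed, at most 10 in all, crops included, and the job is handed in when it is done.

Besides the shell and the picture viewer there is one more tool, called after "Request:" by a JSON object that holds its "name" and its "arguments", one argument or row to a line. play_rows: Moves the arm, as the interface text tells. Its arguments: {"type":"object","properties":{"commands":{"type":"array"},"newtons":{"type":"number"}},"required":["commands"]}

```bash
ls; mkdir -p pics
cat > h.py <<'E'
import numpy as np, cv2
from scipy.spatial.transform import Rotation as R
from station import bot, eyes
def cap(n):
    im,d=eyes.camera(n); i=eyes.camera_info(n); np.savez(f'{n}.npz',im=im,d=d,K=i['K'],D=i['distortion'],T=i['world_from_camera']); return im,d
def cloud(n):
    z=np.load(f'{n}.npz'); d=z['d']; h,w=d.shape
    u,v=np.meshgrid(np.arange(w),np.arange(h)); p=np.stack([u,v],-1).reshape(-1,1,2).astype(float)
    n_=cv2.undistortPoints(p,z['K'],z['D']).reshape(h,w,2)
    P=np.stack([n_[...,0]*d,-n_[...,1]*d,-d,np.ones_like(d)],-1)@z['T'].T
    P=P[...,:3]; P[d==0]=np.nan; return z['im'],P
E
python3 - <<'E'
from h import *
for n in ['scene','top']:
    im,d=cap(n); cv2.imwrite(f'pics/{n}0.png',cv2.resize(im[...,::-1],(800,600)))
print(bot.sense()); print([np.round(eyes.camera_info(n)['world_from_camera'],2).tolist() for n in ['scene','top']])
E
```

```text
pics
{'clock': 0.1, 'joint_positions': array([-1.39949351e+00,  3.07491121e-01,  1.50755457e+00,  2.81069808e-05,
        1.32836762e+00, -7.34528761e-02]), 'dq': array([-0.00044276, -0.00054895, -0.00460019, -0.00045759, -0.00084085,
        0.0014661 ]), 'effort': array([ 3.01069231e-04, -4.58530354e+01, -2.52608335e+01, -1.91752242e-04,
        5.53632344e-03, -2.04544017e-05]), 'eef_pos': array([ 0.139247  , -0.55729201,  0.25547268]), 'orientation': array([-3.13977891e+00, -1.60811335e-04,  2.44748770e-01]), 'force': array([-0.47353944,  0.68390264,  0.16438902]), 'moment': array([ 0.02072089,  0.02331128, -0.01383428]), 'grasp_force': 0.0, 'finger_gap': 0.08521052540441418}
[[[-0.12, -0.62, 0.77, 1.3], [0.99, -0.07, 0.1, 0.07], [-0.01, 0.78, 0.63, 0.72], [0.0, 0.0, 0.0, 1.0]], [[0.01, 0.99, -0.1, 0.46], [-1.0, 0.01, -0.0, -0.02], [-0.0, 0.1, 0.99, 1.14], [0.0, 0.0, 0.0, 1.0]]]
```

View pics/scene0.png

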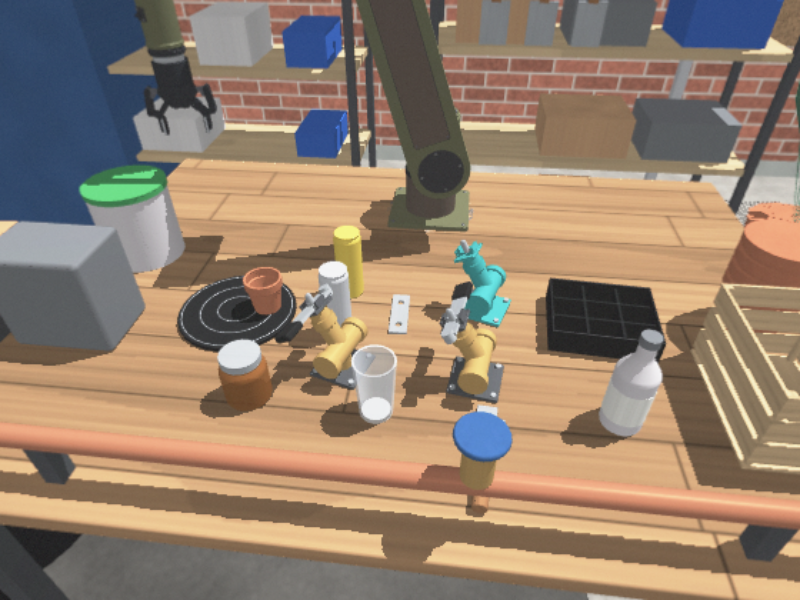

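View pics/top0.png

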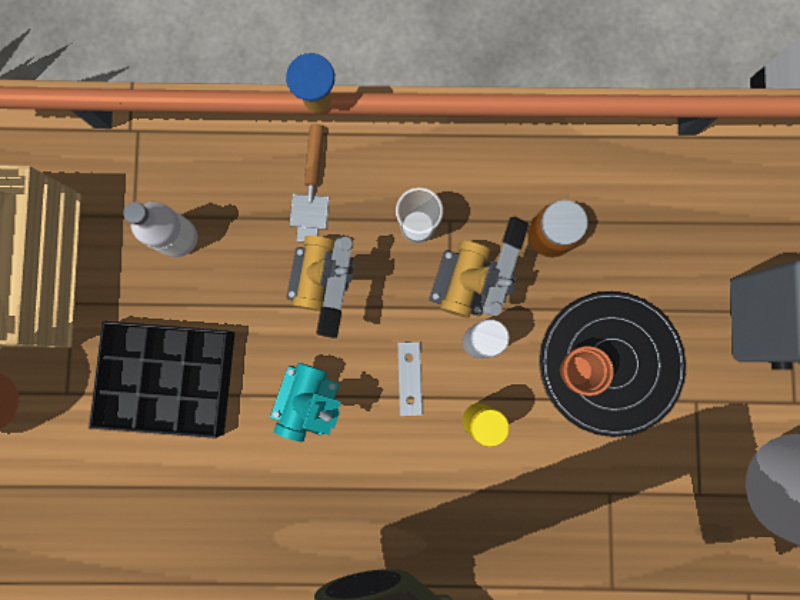

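Scene: the top view (800x600) shows valve_a at (470,278), with its black sleeve at (515,232) pointing away. Valve_b is at (315,272), with its sleeve at (329,322) pointing near. There are two tin-like cylinders: white/grey at (487,338), close on the near side of valve_a, and yellow at (488,425), the decoy. The lid is at (612,363) with the pot at (587,370), and the turquoise valve at (305,400) is a decoy. White fits the tin, so I'll confirm it in a crop and measure.

Run:
```python
from h import *
im,P=cloud('top')
c=im[130:290,280:490]; cv2.imwrite('pics/crop0.png',cv2.resize(c[...,::-1],(788,600),interpolation=cv2.INTER_CUBIC))
def circ(p):
    A=np.c_[2*p[:,:2],np.ones(len(p))]; s=np.linalg.lstsq(A,(p[:,:2]**2).sum(1),rcond=None)[0]; return s[:2],np.sqrt(s[2]+s[:2]@s[:2])
Q=P.reshape(-1,3)
def near(u,v,r,z0,z1):
    V,U=np.mgrid[:420,:560]; m=((U-u*.7)**2+(V-v*.7)**2<(r*.7)**2)&(P[...,2]>z0)&(P[...,2]<z1); return P[m],im[m]
def disc(p):
    h=cv2.convexHull((p[:,:2]*1e4).astype(np.float32)).reshape(-1,2)/1e4; (a,r)=cv2.minEnclosingCircle((h*1e3).astype(np.float32)); return np.round(p.mean(0),4),np.round(np.array(a)/1e3,4),round(r,1),len(p)
for n,a in dict(tin=(487,338,30,.13,.17),yel=(488,425,30,.1,.2),pot=(587,370,35,.06,.1),beak=(419,212,40,.1,.14),jar=(563,222,40,.08,.12),lid=(612,363,90,.005,.016)).items():
    p,_=near(*a); print(n,disc(p), p[:,2].min(),p[:,2].max())
p,_=near(150,380,20,-.02,.02);
b=P[150:300,330:380,2]; print('bench',np.nanmedian(P[300:330,350:400,2]))
```

```text
tin (array([ 0.508 , -0.1434,  0.1475]), array([ 0.5139, -0.1445]), 35.2, 593) 0.1304929502304244 0.15541018176841304
yel (array([ 0.3789, -0.1411,  0.1463]), array([ 0.3775, -0.1434]), 27.7, 615) 0.10069248093500804 0.15495379705640433
pot (array([ 0.4602, -0.3086,  0.077 ]), array([ 0.4598, -0.304 ]), 38.0, 475) 0.06023587037567024 0.09067460329246302
beak (array([ 0.7027, -0.0406,  0.1152]), array([ 0.6994, -0.0405]), 35.9, 293) 0.10001881452576877 0.12441787055219056
jar (array([ 0.6866, -0.2654,  0.0988]), array([ 0.6888, -0.2664]), 36.1, 825) 0.08000951041167625 0.1061050368788552
lid (array([ 0.4734, -0.3669,  0.0099]), array([ 0.4765, -0.3642]), 143.8, 7227) 0.005011893847344018 0.01598448542315789
bench -1.3585730709309018e-05
```

View pics/crop0.png

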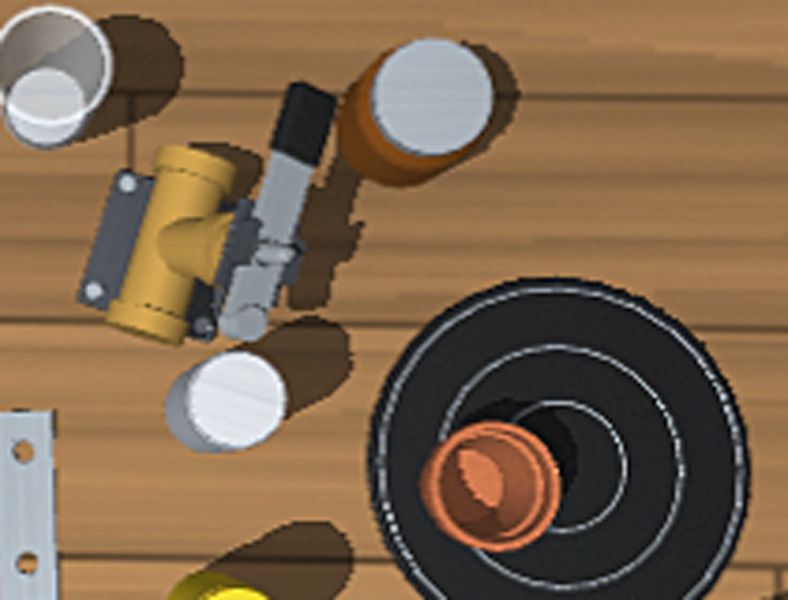

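The crop confirms it: the white tin at crop (235,400) stands close under valve_a's lug at (243,318), and the sleeve at (303,120) points away. Now I'll fit the lever, tin and lid.

```bash
cat >> h.py <<'E'
def frame(yaw):  # stem axes (columns x,y,z) for valve yaw
    c,s=np.cos(yaw),np.sin(yaw); vx=np.array([c,s,0]);y=np.array([-s,c,0]); z=-.5*vx+np.array([0,0,np.sqrt(.75)]); return np.c_[np.cross(y,z),y,z]
def go(Rt,pt,Rc=None,pc=None):  # command from current pose to target
    s=bot.sense()
    if Rc is None: Rc=R.from_euler('xyz',s['orientation']).as_matrix(); pc=s['eef_pos']
    return np.round(R.from_matrix(Rc.T@Rt).as_rotvec(),3), np.round(Rc.T@(np.array(pt)-pc),4)
E
cat > fit.py <<'E'
from h import *
from scipy.optimize import least_squares
def leverpts(n,c,rad=.13):
    im,P=cloud(n); i=im.astype(int); sat=i.max(-1)-i.min(-1)
    return P[(np.linalg.norm(P[...,:2]-c,axis=-1)<rad)&(P[...,2]>.085)&(P[...,2]<.2)&(sat<40)], None
def fit(p,x0,sgn):  # x: hole xyz, valve yaw; sgn = sleeve side along stem y
    def dist(x):
        F=frame(x[3]); q=(p-x[:3])@F; q[:,1]*=sgn
        def box(c,h):
            d=np.abs(q-c)-h; return np.linalg.norm(np.maximum(d,0),axis=1)+np.minimum(d.max(1),0)
        b=[box([0,77.5e-3,0],[.016,.0215,.007]),box([0,.007,0],[.013,.049,.003])]
        r=np.hypot(q[:,0],q[:,1]+.042)-.010; d2=np.c_[r,np.abs(q[:,2])-.009]; b.append(np.linalg.norm(np.maximum(d2,0),axis=1)+np.minimum(d2.max(1),0))
        k=np.abs(q-[0,0,-.006])-[.022,.026,.003]; b.append(np.linalg.norm(np.maximum(k,0),axis=1)+np.minimum(k.max(1),0))
        ear=np.minimum(box([.0185,0,.003],[.0035,.013,.006]),box([-.0185,0,.003],[.0035,.013,.006])); b.append(ear)
        r=np.hypot(q[:,0],q[:,1])-.006; d2=np.c_[r,np.abs(q[:,2]-.010)-.013]; b.append(np.linalg.norm(np.maximum(d2,0),axis=1)+np.minimum(d2.max(1),0))
        return np.min(b,axis=0)
    s=least_squares(dist,x0,loss='cauchy',f_scale=.0015); d=dist(s.x); return s.x,np.abs(d)<.003,len(p)
E
python3 - <<'E'
from fit import *
p1,_=leverpts('top',[.59,-.17]); p2,_=leverpts('scene',[.59,-.17])
k=lambda p:p[np.linalg.norm(p[:,:2]-[.515,-.14],axis=1)>.04]
p1,p2=k(p1),k(p2)
for n,p in (('top',p1),('scene',p2),('both',np.r_[p1,p2])):
    best=None
    for dx in (-.02,0,.02):
        x,m,N=fit(p,[.58+dx,-.17,.133,1.26],-1)
        if best is None or m.sum()>best[1].sum(): best=(x,m,N)
    print(n,np.round(best[0],4),best[1].sum(),best[2])
im,P=cloud('top'); i=im.astype(int)
m=(P[...,2]>.14)&(P[...,2]<.156)&(np.linalg.norm(P[...,:2]-[.508,-.143],axis=-1)<.035); t=P[m]; print('tin',np.round((np.percentile(t,2,0)+np.percentile(t,98,0))/2,4),np.round(np.ptp(t,0),3), np.median(t[:,2]))
ims,Ps=cloud('scene'); m=(np.linalg.norm(Ps[...,:2]-[.515,-.143],axis=-1)<.045)&(Ps[...,2]>.03)&(Ps[...,2]<.158); t=Ps[m]
def circ(x): return np.hypot(t[:,0]-x[0],t[:,1]-x[1])-.028
s=least_squares(circ,[.508,-.143],loss='cauchy',f_scale=.002); print('tin scene',s.x,np.abs(s.fun).mean(),len(t))
m=(np.abs(P[...,2]-.01)<.004)&(i.max(-1)<70)&(np.linalg.norm(P[...,:2]-[.47,-.367],axis=-1)<.15); l=P[m][:,:2]
h=cv2.convexHull(l.astype(np.float32)).reshape(-1,2)
s=least_squares(lambda x:np.hypot(*(h-x[:2]).T)-.12,[.47,-.367],loss='cauchy',f_scale=.003);print('lid',s.x,np.round(s.fun,3))
E
```

```text
top [ 0.5894 -0.1621  0.132   1.2666] 944 1254
scene [ 0.5905 -0.1636  0.1322  1.2766] 494 653
both [ 0.5904 -0.1628  0.1321  1.2687] 1432 1907
tin [ 0.5067 -0.1442  0.1471] [0.061 0.051 0.015] 0.14946018494421165
tin scene [ 0.50648966 -0.1466624 ] 0.0046700556571364436 693
lid [ 0.4732378  -0.36365769] [-0.002 -0.002 -0.002 -0.002 -0.002 -0.002 -0.001 -0.002 -0.002 -0.002
 -0.002 -0.001 -0.001 -0.001 -0.001 -0.001 -0.002 -0.002 -0.002 -0.
 -0.    -0.002 -0.002 -0.002 -0.002 -0.001 -0.002 -0.002 -0.001 -0.001
 -0.002 -0.001 -0.001 -0.002 -0.002 -0.001 -0.001 -0.002 -0.002 -0.002
 -0.002 -0.001 -0.002 -0.002 -0.001 -0.002 -0.002 -0.002 -0.001 -0.001
 -0.002 -0.003 -0.002 -0.001 -0.001 -0.002 -0.002 -0.001 -0.001 -0.002]
```

Request:
{"name": "play_rows", "arguments": {
  "commands": [0, 0, 0, 0.04, -0.027, 0, 0, 0, 0, 0, 0.08, -0.054, 0, 0, 0, 0, 0, 0.12, -0.081, 0, 0, 0, 0, 0, 0.16, -0.109, 0, 0, 0, 0, 0, 0.2, -0.136, 0, 0]
}}

```text
clock: 0.6
eef_pos: [0.3011, -0.3756, 0.256]
orientation: [-3.141, 0.0, 0.244]
force: [0.6, -0.5, -0.5]
finger_gap: 0.0858
grasp_force: 0.0
```

Request:
{"name": "play_rows", "arguments": {
  "commands": [0, 0, 0, 0.04, -0.027, 0, 0, 0, 0, 0, 0.08, -0.054, 0, 0, 0, 0, 0, 0.12, -0.081, 0, 0, 0, 0, 0, 0.16, -0.109, 0, 0, 0, 0, 0, 0.2, -0.136, 0, 0]
}}

```text
clock: 1.1
eef_pos: [0.4622, -0.1951, 0.2561]
orientation: [-3.141, 0.0, 0.245]
force: [0.5, -0.9, 0.2]
finger_gap: 0.0854
grasp_force: 0.0
```

Request:
{"name": "play_rows", "arguments": {
  "commands": [0, 0, 0.14, 0.02, -0.013, 0, 0, 0, 0, 0.28, 0.04, -0.026, 0, 0, 0, 0, 0.42, 0.057, -0.039, 0, 0, 0, 0, 0.547, 0.057, -0.039, 0, 0, 0, 0, 0.547, 0.057, -0.039, 0, 0]
}}

```text
clock: 1.6
eef_pos: [0.5074, -0.1446, 0.2558]
orientation: [3.142, 0.001, -0.301]
force: [-0.3, -0.4, -0.4]
finger_gap: 0.0853
grasp_force: 0.0
```

Run:
```python
from h import *
im,d=cap('wrist'); s=bot.sense(); print(s['clock'],s['joint_positions'],s['force'])
Rd=R.from_euler('xyz',[np.pi,0,-.302]).as_matrix()
print(go(Rd,[.507,-.145,.132]))
cv2.imwrite('pics/w1.png',im[...,::-1])
from fit import *
im,P=cloud('wrist'); c=np.array([.507,-.145])
m=(np.abs(P[...,2]-.149)<.006)&(np.linalg.norm(P[...,:2]-c,axis=-1)<.05); t=P[m]; print(len(t)); 
if len(t)>30: (a,r)=cv2.minEnclosingCircle((t[:,:2]*1e3).astype(np.float32)); print('tin',a,r,t.mean(0))
```

```text
1.65 [-3.58518355e-01  2.41558272e-01  1.60335100e+00 -1.52375475e-04
  1.29779280e+00  1.51105730e+00] [-0.56370796 -0.04721966  0.58876212]
(array([0.   , 0.001, 0.003]), array([0.    , 0.    , 0.1238]))
4450
tin (519.8299560546875, -146.68936157226562) 37.03178405761719 [ 0.51084198 -0.14675126  0.15028585]
```

Request:
{"name": "play_rows", "arguments": {
  "commands": [0, 0, 0, 0, 0, 0.04, 0, 0, 0, 0, 0, 0, 0.075, 0, 0, 0, 0, 0, 0, 0.105, 0, 0, 0, 0, 0, 0, 0.124, 0, 0, 0, 0, 0, 0, 0.124, 0]
}}

```text
clock: 2.15
eef_pos: [0.5046, -0.1451, 0.1295]
orientation: [-3.141, 0.007, -0.301]
force: [-0.1, 0.1, 1.0]
finger_gap: 0.0852
grasp_force: 0.0
```

Request:
{"name": "play_rows", "arguments": {
  "commands": [0, 0, 0, 0, 0, 0, 1, 0, 0, 0, 0, 0, 0, 1, 0, 0, 0, 0, 0, 0, 1, 0, 0, 0, 0, 0, 0, 1, 0, 0, 0, 0, 0, 0, 1],
  "newtons": 40
}}

```text
clock: 2.65
eef_pos: [0.5088, -0.1461, 0.134]
orientation: [3.141, -0.004, -0.302]
force: [0.1, -0.7, 6.8]
finger_gap: 0.0551
grasp_force: 43.1
```

Request:
{"name": "play_rows", "arguments": {
  "commands": [0, 0, 0, 0, 0, 0, 1, 0, 0, 0, 0, 0, 0, 1, 0, 0, 0, 0, 0, 0, 1]
}}

```text
clock: 2.95
eef_pos: [0.5088, -0.1461, 0.1341]
orientation: [3.141, -0.004, -0.302]
force: [0.5, -0.8, 6.2]
finger_gap: 0.0548
grasp_force: 43.2
```

Request:
{"name": "play_rows", "arguments": {
  "commands": [0, 0, 0, 0, 0, -0.02, 1, 0, 0, 0, 0, 0, -0.055, 1, 0, 0, 0, 0, 0, -0.09, 1, 0, 0, 0, 0, 0, -0.12, 1, 0, 0, 0, 0, 0, -0.125, 1]
}}

```text
clock: 3.45
eef_pos: [0.5092, -0.1459, 0.2612]
orientation: [3.141, -0.008, -0.302]
force: [0.7, 0.1, -1.5]
finger_gap: 0.0547
grasp_force: 43.3
```

Request:
{"name": "play_rows", "arguments": {
  "commands": [0, 0, 0, 0.004, 0.02, 0, 1, 0, 0, 0, 0.01, 0.05, 0, 1, 0, 0, 0, 0.018, 0.085, 0, 1, 0, 0, 0, 0.025, 0.12, 0, 1, 0, 0, 0, 0.031, 0.155, 0, 1]
}}

```text
clock: 3.95
eef_pos: [0.4898, -0.3031, 0.2556]
orientation: [-3.14, 0.003, -0.302]
force: [0.3, 0.0, -2.3]
finger_gap: 0.0552
grasp_force: 43.3
```

Request:
{"name": "play_rows", "arguments": {
  "commands": [0, 0, 0, 0.007, 0.035, 0, 1, 0, 0, 0, 0.014, 0.065, 0, 1, 0, 0, 0, 0.018, 0.09, 0, 1, 0, 0, 0, 0.021, 0.103, 0, 1, 0, 0, 0, 0.021, 0.103, 0, 1]
}}

```text
clock: 4.45
eef_pos: [0.4795, -0.4082, 0.2557]
orientation: [-3.141, 0.002, -0.304]
force: [0.0, 0.1, -1.7]
finger_gap: 0.055
grasp_force: 43.4
```

Run:
```python
from h import *
im,d=cap('scene'); s=bot.sense(); print(s)
cv2.imwrite('pics/s2.png',im[100:320,80:400,::-1])
```

```text
{'clock': 4.5, 'joint_positions': array([-7.70814424e-01,  3.83213583e-01,  1.38711455e+00,  7.44393810e-04,
        1.37392583e+00,  1.10311242e+00]), 'dq': array([ 0.02366377, -0.01799385,  0.01295986,  0.00841877,  0.00917455,
        0.00112892]), 'effort': array([-1.10493947e+00, -5.18747199e+01, -2.70500135e+01, -2.00597160e-01,
       -1.53520857e-01, -4.09421185e-02]), 'eef_pos': array([ 0.47970836, -0.40673615,  0.2560014 ]), 'orientation': array([-3.13974158e+00,  2.04664407e-03, -3.03275194e-01]), 'force': array([-0.26516048,  0.13256077, -2.44635728]), 'moment': array([-0.00444043, -0.03016015, -0.02736768]), 'grasp_force': 43.370046425261535, 'finger_gap': 0.05497406583715991}
```

View pics/s2.png

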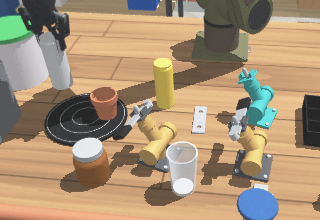

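The tin hangs upright over the lid at crop (57,62), clear of the pot. I'll lower it.

Request:
{"name": "play_rows", "arguments": {
  "commands": [0, 0, 0, 0, 0, 0.03, 1, 0, 0, 0, 0, 0, 0.065, 1, 0, 0, 0, 0, 0, 0.09, 1, 0, 0, 0, 0, 0, 0.1, 1, 0, 0, 0, 0, 0, 0.102, 1]
}}

```text
clock: 5.0
eef_pos: [0.4798, -0.4051, 0.1539]
orientation: [-3.14, 0.003, -0.301]
force: [-1.0, 0.3, -1.7]
finger_gap: 0.0546
grasp_force: 43.4
```

Request:
{"name": "play_rows", "arguments": {
  "commands": [0, 0, 0, 0, 0, 0.003, 1, 0, 0, 0, 0, 0, 0.006, 1, 0, 0, 0, 0, 0, 0.008, 1, 0, 0, 0, 0, 0, 0.009, 1, 0, 0, 0, 0, 0, 0.009, 1]
}}

```text
clock: 5.5
eef_pos: [0.4802, -0.4073, 0.1466]
orientation: [3.141, -0.0, -0.302]
force: [-0.0, -0.2, -2.8]
finger_gap: 0.0547
grasp_force: 43.4
```

Request:
{"name": "play_rows", "arguments": {
  "commands": [0, 0, 0, 0, 0, 0.001, 1, 0, 0, 0, 0, 0, 0.002, 1, 0, 0, 0, 0, 0, 0.003, 1, 0, 0, 0, 0, 0, 0.003, 1, 0, 0, 0, 0, 0, 0.003, 1]
}}

```text
clock: 6.0
eef_pos: [0.4804, -0.4074, 0.1441]
orientation: [3.141, -0.001, -0.302]
force: [-1.0, 0.3, 4.8]
finger_gap: 0.0551
grasp_force: 43.9
```

Request:
{"name": "play_rows", "arguments": {
  "commands": [0, 0, 0, 0, 0, 0, 0.4, 0, 0, 0, 0, 0, 0, 0.2, 0, 0, 0, 0, 0, 0, 0, 0, 0, 0, 0, 0, 0, 0, 0, 0, 0, 0, 0, 0, 0]
}}

```text
clock: 6.5
eef_pos: [0.4801, -0.4071, 0.143]
orientation: [-3.141, 0.0, -0.302]
force: [-0.1, 0.6, 0.4]
finger_gap: 0.0855
grasp_force: 0.0
```

Request:
{"name": "play_rows", "arguments": {
  "commands": [0, 0, 0, 0, 0, -0.03, 0, 0, 0, 0, 0, 0, -0.07, 0, 0, 0, 0, 0, 0, -0.11, 0, 0, 0, 0, 0, 0, -0.14, 0, 0, 0, 0, 0, 0, -0.14, 0]
}}

```text
clock: 7.0
eef_pos: [0.4823, -0.4092, 0.289]
orientation: [3.137, -0.01, -0.302]
force: [0.1, -0.1, 0.4]
finger_gap: 0.0854
grasp_force: 0.0
```

Run:
```python
from fit import *
im,d=cap('top'); cap('scene'); cv2.imwrite('pics/t3.png',im[...,::-1]); s=bot.sense(); print(s['eef_pos'],s['finger_gap'])
im,P=cloud('scene'); t=P[(np.linalg.norm(P[...,:2]-[.48,-.408],axis=-1)<.045)&(P[...,2]>.03)&(P[...,2]<.156)]
for a,b in ((.03,.09),(.09,.156)):
    u=t[(t[:,2]>a)&(t[:,2]<b)]; q=least_squares(lambda x:np.hypot(*(u[:,:2]-x).T)-.028,[.48,-.408],loss='cauchy',f_scale=.002); print('tin',q.x,len(u),t[:,2].max())
p1,_=leverpts('top',[.59,-.17]); p2,_=leverpts('scene',[.59,-.17])
for p in (p1,p2): x,m,N=fit(p,[.59,-.163,.132,1.27],-1); print(np.round(x,4),m.sum(),N)
H=np.array([.590,-.163,.1325]); F=frame(1.269); Rt=np.c_[F[:,1]*-1,-F[:,0],-F[:,2]]; print('det',np.linalg.det(Rt),F.round(3).tolist())
g=H-.041*F[:,1]
for h in (.11,.0): print(g+F[:,2]*(h+.006), go(Rt,g+F[:,2]*(h+.006)))
```

```text
[ 0.48033348 -0.40731126  0.28400209] 0.08541347606978744
tin [ 0.47903528 -0.40786521] 349 0.15592008873178276
tin [ 0.47887071 -0.40811078] 440 0.15592008873178276
[ 0.59   -0.1623  0.1319  1.2706] 1027 1338
[ 0.5908 -0.1636  0.1322  1.2738] 511 664
det 0.9999999999999999 [[0.257, -0.955, -0.149], [0.827, 0.297, -0.477], [0.5, 0.0, 0.866]]
[ 0.61190729 -0.23056531  0.23295895] (array([ 0.524, -0.002, -0.   ]), array([ 0.0729, -0.2079,  0.051 ]))
[ 0.62825526 -0.17805108  0.13769615] (array([ 0.524, -0.002, -0.   ]), array([ 0.0728, -0.263 ,  0.1462]))
```

Request:
{"name": "play_rows", "arguments": {
  "commands": [0.1, 0, 0, 0.01, -0.03, 0, 0, 0.22, 0, 0, 0.026, -0.075, 0.015, 0, 0.35, 0, 0, 0.043, -0.12, 0.03, 0, 0.47, 0, 0, 0.058, -0.165, 0.04, 0, 0.524, 0, 0, 0.073, -0.208, 0.051, 0]
}}

```text
clock: 7.6
eef_pos: [0.6113, -0.2298, 0.2286]
orientation: [-2.613, 0.006, -0.305]
force: [-0.2, 0.5, 0.0]
finger_gap: 0.0856
grasp_force: 0.0
```

Request:
{"name": "play_rows", "arguments": {
  "commands": [0, 0, 0, 0, 0, 0, 0, 0, 0, 0, 0, 0, 0, 0]
}}

```text
clock: 7.8
eef_pos: [0.6109, -0.2291, 0.2294]
orientation: [-2.617, 0.005, -0.301]
force: [-0.8, 0.3, 0.4]
finger_gap: 0.0859
grasp_force: 0.0
```

```bash
cat > tgt.py <<'E'
from fit import *
H=np.array([.5903,-.1629,.1323]); F=frame(1.271)
Ra=np.c_[-F[:,1],-F[:,0],-F[:,2]]; Rb=np.c_[F[:,1],F[:,0],-F[:,2]]
def loc(p): return (np.array(p)-H)@F
E
python3 - <<'E'
from tgt import *
im,d=cap('wrist'); s=bot.sense(); print(s['eef_pos'],s['orientation'],s['joint_positions'])
cv2.imwrite('pics/w3.png',im[...,::-1])
p,_=leverpts('wrist',[.59,-.17]); print(len(p))
x,m,N=fit(p,[.59,-.163,.132,1.27],-1); print(np.round(x,4),m.sum(),N)
for h in (.05,0.): print(go(Ra,H-.041*F[:,1]+F[:,2]*(h+.006)))
E
```

```text
[ 0.61105967 -0.23000631  0.23053358] [-2.61759596  0.0031785  -0.30165103] [-0.67625122  0.51352866  1.35070369  0.48462266  1.49800159  1.10654431]
11981
[ 0.5926 -0.1643  0.134   1.267 ] 9463 11981
(array([-0.   ,  0.002, -0.003]), array([ 0.0015, -0.0011,  0.0581]))
(array([-0.   ,  0.002, -0.003]), array([ 0.0015, -0.0011,  0.1081]))
```

View pics/w3.png

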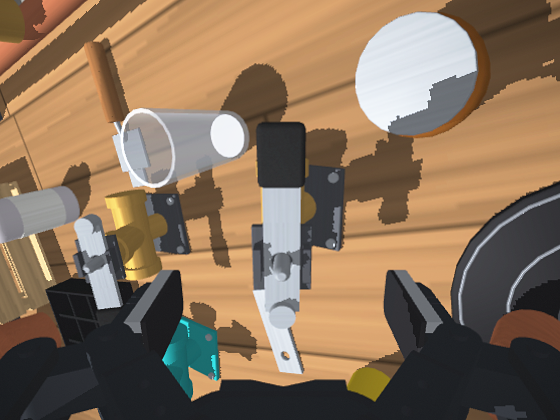

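Lever at (280,130–325), centred between the open fingers (mid column ≈277), with nothing in the way. I'll descend and grip the bare flat.

Request:
{"name": "play_rows", "arguments": {
  "commands": [0, 0.002, -0.003, 0.003, -0.001, 0.035, 0, 0, 0.002, -0.003, 0.003, -0.001, 0.07, 0, 0, 0.002, -0.003, 0.003, -0.001, 0.095, 0, 0, 0.002, -0.003, 0.003, -0.001, 0.107, 0, 0, 0.002, -0.003, 0.003, -0.001, 0.107, 0]
}}

```text
clock: 8.35
eef_pos: [0.6299, -0.1789, 0.1391]
orientation: [-2.617, -0.001, -0.3]
force: [-0.5, 0.2, 0.1]
finger_gap: 0.0855
grasp_force: 0.0
```

Request:
{"name": "play_rows", "arguments": {
  "commands": [0, 0, 0, 0, 0, 0, 0, 0, 0, 0, 0, 0, 0, 0.3, 0, 0, 0, 0, 0, 0, 0.5, 0, 0, 0, 0, 0, 0, 0.6, 0, 0, 0, 0, 0, 0, 0.65],
  "newtons": 30
}}

```text
clock: 8.85
eef_pos: [0.631, -0.1797, 0.1407]
orientation: [-2.618, -0.004, -0.301]
force: [-0.3, 0.2, 1.0]
finger_gap: 0.0302
grasp_force: 0.0
```

Run:
```python
from tgt import *
s=bot.sense(); print(s['eef_pos'],s['orientation'],s['force'],s['finger_gap'],s['grasp_force'],loc(s['eef_pos']))
```

```text
[ 0.63096615 -0.17966905  0.14066566] [-2.61792898 -0.00410045 -0.30088948] [-0.27737248  0.22376973  1.02264629] 0.030150154414582127 0.0 [ 0.00070891 -0.04380463  0.00925054]
```

Request:
{"name": "play_rows", "arguments": {
  "commands": [0, 0, 0, 0, 0, 0.002, 0.65, 0, 0, 0, 0, 0, 0.002, 0.7, 0, 0, 0, 0, 0, 0.002, 0.8, 0, 0, 0, 0, 0, 0.002, 1, 0, 0, 0, 0, 0, 0.002, 1],
  "newtons": 50
}}

```text
clock: 9.35
eef_pos: [0.6311, -0.1784, 0.1384]
orientation: [-2.618, -0.003, -0.301]
force: [-1.4, -1.5, 0.4]
finger_gap: 0.0247
grasp_force: 48.9
```

Request:
{"name": "play_rows", "arguments": {
  "commands": [0, 0, 0, 0, 0, 0, 1, 0, 0, 0, 0, 0, 0, 1, 0, 0, 0, 0, 0, 0, 1],
  "newtons": 90
}}

```text
clock: 9.65
eef_pos: [0.6311, -0.1785, 0.1385]
orientation: [-2.618, -0.003, -0.301]
force: [0.2, -2.6, 1.9]
finger_gap: 0.024
grasp_force: 88.0
```

Request:
{"name": "play_rows", "arguments": {
  "commands": [0, 0, 0, 0, 0, -0.01, 1, 0, 0, 0, 0, 0, -0.022, 1, 0, 0, 0, 0, 0, -0.035, 1, 0, 0, 0, 0, 0, -0.05, 1, 0, 0, 0, 0, 0, -0.065, 1]
}}

```text
clock: 10.15
eef_pos: [0.6213, -0.2102, 0.1962]
orientation: [-2.618, -0.004, -0.301]
force: [0.1, 0.4, -2.3]
finger_gap: 0.0236
grasp_force: 88.3
```

Request:
{"name": "play_rows", "arguments": {
  "commands": [0, 0, 0, 0, 0, -0.015, 1, 0, 0, 0, 0, 0, -0.025, 1, 0, 0, 0, 0, 0, -0.025, 1]
}}

```text
clock: 10.45
eef_pos: [0.6182, -0.2228, 0.2183]
orientation: [-2.619, -0.007, -0.302]
force: [-0.1, -0.8, -2.1]
finger_gap: 0.0237
grasp_force: 88.4
```

```bash
cat >> fit.py <<'E'
def bx(q,c,h):
    d=np.abs(q-np.array(c))-np.array(h); return np.linalg.norm(np.maximum(d,0),axis=1)+np.minimum(d.max(1),0)
def cyl(q,c,r,h):
    d2=np.c_[np.hypot(q[:,0]-c[0],q[:,1]-c[1])-r,np.abs(q[:,2]-c[2])-h]; return np.linalg.norm(np.maximum(d2,0),axis=1)+np.minimum(d2.max(1),0)
def lever(q): return np.min([bx(q,[0,-.0775,0],[.016,.0215,.007]),bx(q,[0,-.007,0],[.013,.049,.003]),cyl(q,[0,.042,0],.010,.009)],axis=0)
def seat(q): return np.min([bx(q,[0,0,-.006],[.022,.026,.003]),bx(q,[.0185,0,.003],[.0035,.013,.006]),bx(q,[-.0185,0,.003],[.0035,.013,.006]),cyl(q,[0,0,.010],.006,.013)],axis=0)
def fit6(p,model,c,Rm,gate=.012):  # returns centre, R
    f=lambda x: model((p-x[:3])@(R.from_rotvec(x[3:]).as_matrix()@Rm))
    x=np.r_[c,0,0,0]
    p_all=p
    for g in (gate,gate/2,.005):
        p=p_all; p=p[np.abs(f(x))<g]; x=least_squares(f,x,loss='cauchy',f_scale=.0015).x
    return x[:3],R.from_rotvec(x[3:]).as_matrix()@Rm,len(p),np.abs(f(x)).mean()
def greypts(n,c,rad=.16,z0=.09):
    im,P=cloud(n); i=im.astype(int); sat=i.max(-1)-i.min(-1)
    return P[(np.linalg.norm(P-c,axis=-1)<rad)&(P[...,2]>z0)&(sat<40)]
E
cat > meas.py <<'E'
from tgt import *
import sys
def meas(sgn,names=('wrist',),x0=None):
    s=bot.sense(); Rc=R.from_euler('xyz',s['orientation']).as_matrix(); pc=s['eef_pos']
    # lever y away from sleeve: tool x points to sleeve-away... at grasp tool x = -stem y = sleeve side
    Lm=np.c_[-Rc[:,1],-Rc[:,0],-Rc[:,2]]  # lever x,y,z
    c=pc+Rc@np.array([-.0415,0,.006])
    for n in names:
        cap(n); p=greypts(n,pc)
        q=(p-pc)@Rc; pl=p[(np.abs(q[:,2]-.006)<.03)&(np.abs(q[:,1])<.03)]
        cl,RL,nl,el=fit6(pl,lever,c,Lm)
        print(n,'lever in tool',np.round((cl-pc)@Rc,4),'rot',np.round(R.from_matrix(Lm.T@RL).as_rotvec(),3),nl,round(el,4),'lever stem-local',np.round(loc(cl),4))
        q=(p-H)@F; ps=p[(np.abs(q[:,0])<.035)&(np.abs(q[:,1])<.04)&(q[:,2]<.03)&(q[:,2]>-.015)]
        cs,RS,ns,es=fit6(ps,seat,H,F); print('  seat-H local',np.round(loc(cs),4),'rot',np.round(R.from_matrix(F.T@RS).as_rotvec(),3),ns,round(es,4), ' lever-seat',np.round((cl-cs)@F,4))
    print(s['clock'],pc,s['orientation'],s['joint_positions'].round(2),s['grasp_force'])
if __name__=='__main__': meas(0,sys.argv[1:])
E
python3 meas.py wrist scene top
```

```text
wrist lever in tool [-0.0435  0.0001  0.0077] rot [ 0.002 -0.     0.011] 16726 0.0006 lever stem-local [ 0.0005 -0.0009  0.091 ]
  seat-H local [0. 0. 0.] rot [0. 0. 0.] 0 nan  lever-seat [ 0.0005 -0.0009  0.091 ]
scene lever in tool [-0.044   0.0006  0.008 ] rot [ 0.002  0.023 -0.003] 372 0.0009 lever stem-local [-0.0001 -0.0004  0.0907]
  seat-H local [-0.0003 -0.0009  0.0002] rot [-0.004 -0.005  0.003] 239 0.0009  lever-seat [0.0002 0.0005 0.0905]
top lever in tool [-0.045  -0.0006  0.0046] rot [ 0.048  0.052 -0.009] 692 0.0014 lever stem-local [0.0012 0.0006 0.0941]
  seat-H local [ 0.0004  0.0009 -0.0003] rot [ 0.    -0.014  0.001] 463 0.0011  lever-seat [ 0.0008 -0.0002  0.0944]
10.45 [ 0.61817092 -0.22277567  0.21833342] [-2.61883129 -0.00674559 -0.30172848] [-0.66  0.52  1.37  0.49  1.46  1.1 ] 88.35065245628357fit.py:30: RuntimeWarning: Mean of empty slice.
  return x[:3],R.from_rotvec(x[3:]).as_matrix()@Rm,len(p),np.abs(f(x)).mean()
  ret = ret.dtype.type(ret / rcount)
```

Request:
{"name": "play_rows", "arguments": {
  "commands": [0, 0, -0.126, 0, -0.0055, 0, 1, 0, 0, -0.251, -0.0014, -0.0109, 0, 1, 0, 0, -0.377, -0.0031, -0.0161, 0, 1, 0, 0, -0.503, -0.0053, -0.0211, 0, 1, 0, 0, -0.628, -0.0083, -0.0257, 0, 1]
}}

```text
clock: 11.1
eef_pos: [0.6158, -0.1964, 0.2282]
orientation: [-2.705, -0.302, 0.266]
force: [-0.4, -0.1, -1.8]
finger_gap: 0.0236
grasp_force: 88.3
```

Request:
{"name": "play_rows", "arguments": {
  "commands": [0, 0, -0.126, 0, -0.0055, 0, 1, 0, 0, -0.251, -0.0014, -0.0109, 0, 1, 0, 0, -0.377, -0.0031, -0.0161, 0, 1, 0, 0, -0.503, -0.0053, -0.0211, 0, 1, 0, 0, -0.628, -0.0083, -0.0257, 0, 1]
}}

```text
clock: 11.6
eef_pos: [0.5989, -0.1768, 0.2362]
orientation: [-2.968, -0.498, 0.917]
force: [-0.4, 0.6, -3.2]
finger_gap: 0.0237
grasp_force: 88.3
```

Run:
```python
from tgt import *
s=bot.sense(); Rc=R.from_euler('xyz',s['orientation']).as_matrix(); print(s['joint_positions'].round(3),s['grasp_force'],loc(s['eef_pos']+Rc@[-.0437,0,.0077]),np.round((F.T@Rc),3))
```

```text
[-0.624  0.456  1.441  0.5    1.444 -0.13 ] 88.34218382835388 [0.00100505 0.00097693 0.08756534] [[ 0.953 -0.304  0.001]
 [-0.304 -0.953 -0.001]
 [ 0.001  0.001 -1.   ]]
```

Request:
{"name": "play_rows", "arguments": {
  "commands": [0, 0, -0.126, 0, -0.0055, 0, 1, 0, 0, -0.251, -0.0014, -0.0109, 0, 1, 0, 0, -0.377, -0.0031, -0.0161, 0, 1, 0, 0, -0.503, -0.0053, -0.0211, 0, 1, 0, 0, -0.628, -0.0083, -0.0257, 0, 1]
}}

```text
clock: 12.1
eef_pos: [0.5729, -0.1688, 0.2361]
orientation: [2.961, -0.496, 1.635]
force: [-0.4, -0.0, -2.1]
finger_gap: 0.0237
grasp_force: 88.4
```

Request:
{"name": "play_rows", "arguments": {
  "commands": [0, 0, -0.126, 0, -0.0055, 0, 1, 0, 0, -0.251, -0.0014, -0.0109, 0, 1, 0, 0, -0.377, -0.0031, -0.0161, 0, 1, 0, 0, -0.503, -0.0053, -0.0211, 0, 1, 0, 0, -0.628, -0.0083, -0.0257, 0, 1]
}}

```text
clock: 12.6
eef_pos: [0.548, -0.1755, 0.2282]
orientation: [2.702, -0.296, 2.284]
force: [0.9, 0.0, -2.7]
finger_gap: 0.0238
grasp_force: 88.4
```

Request:
{"name": "play_rows", "arguments": {
  "commands": [0, 0, -0.126, 0, -0.0055, 0, 1, 0, 0, -0.251, -0.0014, -0.0109, 0, 1, 0, 0, -0.377, -0.0031, -0.0161, 0, 1, 0, 0, -0.503, -0.0053, -0.0211, 0, 1, 0, 0, -0.628, -0.0083, -0.0257, 0, 1]
}}

```text
clock: 13.1
eef_pos: [0.5335, -0.1944, 0.2152]
orientation: [2.617, 0.003, 2.845]
force: [0.5, -0.8, -2.5]
finger_gap: 0.0237
grasp_force: 88.4
```

Request:
{"name": "play_rows", "arguments": {
  "commands": [0, 0, 0, 0, 0, 0, 1, 0, 0, 0, 0, 0, 0, 1]
}}

```text
clock: 13.3
eef_pos: [0.5339, -0.1946, 0.2156]
orientation: [2.617, -0.001, 2.837]
force: [0.4, 0.4, -1.8]
finger_gap: 0.0237
grasp_force: 88.4
```

Run:
```python
from meas import *
meas(0,['wrist','scene','top'])
s=bot.sense(); Rc=R.from_euler('xyz',s['orientation']).as_matrix(); pc=s['eef_pos']; c=np.array([-.0437,0,.0077]); print(loc(pc+Rc@c))
for h in (.035,0): print(h,go(Rb,H+F[:,2]*h-Rb@c))
im=np.load('wrist.npz')['im']; cv2.imwrite('pics/w5.png',im[...,::-1])
```

```text
wrist lever in tool [-0.0451  0.0003  0.0062] rot [ 0.001 -0.001  0.004] 16785 0.0006 lever stem-local [ 0.0011 -0.0005  0.0896]
  seat-H local [0. 0. 0.] rot [0. 0. 0.] 0 nan  lever-seat [ 0.0011 -0.0005  0.0896]
scene lever in tool [-0.0424 -0.0001  0.0066] rot [-0.    -0.031  0.009] 306 0.001 lever stem-local [0.0007 0.0021 0.0891]
  seat-H local [-0.0008 -0.0008  0.0001] rot [-0.009 -0.009  0.011] 239 0.0008  lever-seat [0.0015 0.0029 0.089 ]
top lever in tool [-0.0413  0.0008  0.0071] rot [ 0.    -0.006  0.002] 760 0.0009 lever stem-local [0.0016 0.0033 0.0886]
  seat-H local [ 0.0005  0.0012 -0.0002] rot [ 0.013 -0.011 -0.034] 462 0.001  lever-seat [0.0011 0.0021 0.0888]
13.3 [ 0.53386174 -0.19464816  0.21561833] [ 2.61676464e+00 -5.83026137e-04  2.83714437e+00] [-0.71  0.42  1.57  0.49  1.4  -2.12] 88.37998151779175
[0.00110041 0.00050442 0.08852295]
0.035 (array([ 0.001,  0.003, -0.002]), array([-0.0004, -0.0012,  0.0534]))
0 (array([ 0.001,  0.003, -0.002]), array([-0.0003, -0.0012,  0.0884]))fit.py:30: RuntimeWarning: Mean of empty slice.
  return x[:3],R.from_rotvec(x[3:]).as_matrix()@Rm,len(p),np.abs(f(x)).mean()
  ret = ret.dtype.type(ret / rcount)
```

View pics/w5.png

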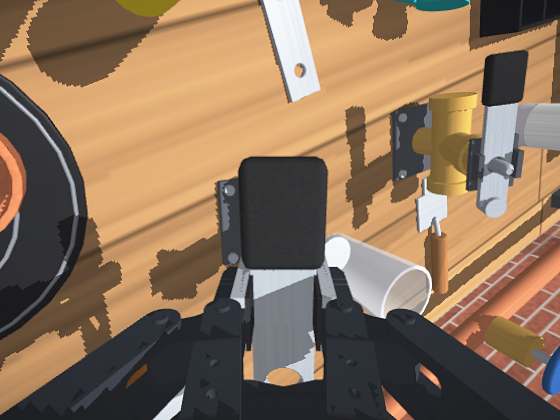

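Held well: the sleeve at (283,210) points to the near side and the lever is square in the pads. The cameras put the hole about 2 mm off the pin axis, so I'll correct that while descending to just above the pin.

Request:
{"name": "play_rows", "arguments": {
  "commands": [0.001, 0.003, -0.002, -0.002, -0.001, 0.02, 1, 0.001, 0.003, -0.002, -0.0023, -0.001, 0.04, 1, 0.001, 0.003, -0.002, -0.0023, -0.001, 0.05, 1, 0.001, 0.003, -0.002, -0.0023, -0.001, 0.054, 1, 0.001, 0.003, -0.002, -0.0023, -0.001, 0.054, 1]
}}

```text
clock: 13.95
eef_pos: [0.5442, -0.1706, 0.1688]
orientation: [2.618, 0.0, 2.843]
force: [-0.9, -0.5, -1.7]
finger_gap: 0.0238
grasp_force: 88.4
```

Request:
{"name": "play_rows", "arguments": {
  "commands": [0, 0, 0, 0, 0, 0, 1, 0, 0, 0, 0, 0, 0, 1]
}}

```text
clock: 14.15
eef_pos: [0.5446, -0.1716, 0.1696]
orientation: [2.619, 0.002, 2.842]
force: [-0.7, -0.3, -2.9]
finger_gap: 0.0238
grasp_force: 88.4
```

```bash
python3 - <<'E' 2>/dev/null
from meas import *
meas(0,['scene','top','scene','top'])
s=bot.sense(); Rc=R.from_euler('xyz',s['orientation']).as_matrix(); pc=s['eef_pos']; c=np.array([-.0437,0,.0077]); print(loc(pc+Rc@c), s['force'])
for h in (0,): print(h,go(Rb,H+F[:,2]*h-Rb@c))
E
```

```text
scene lever in tool [-0.0425 -0.0004  0.0067] rot [ 0.001 -0.014  0.004] 318 0.0009 lever stem-local [-0.0006 -0.0014  0.0366]
  seat-H local [-0.0006 -0.0008 -0.    ] rot [-0.011  0.005  0.016] 241 0.0008  lever-seat [-0.     -0.0006  0.0367]
top lever in tool [-0.041   0.0002  0.0075] rot [-0.001 -0.003  0.001] 699 0.001 lever stem-local [0.0001 0.     0.0358]
  seat-H local [-0.      0.0009 -0.0007] rot [ 0.005 -0.023  0.035] 358 0.0009  lever-seat [ 0.0001 -0.0008  0.0365]
scene lever in tool [-0.0417 -0.0006  0.0068] rot [-0.005  0.     0.005] 314 0.0009 lever stem-local [-0.0007 -0.0006  0.0364]
  seat-H local [-0.0006 -0.0007  0.    ] rot [0.004 0.008 0.003] 241 0.0008  lever-seat [-0.0001  0.0001  0.0364]
top lever in tool [-0.0412  0.0005  0.0077] rot [0.    0.009 0.005] 701 0.001 lever stem-local [ 0.0004 -0.0001  0.0356]
  seat-H local [ 0.0001  0.0005 -0.0004] rot [0.014 0.001 0.008] 359 0.0011  lever-seat [ 0.0003 -0.0006  0.036 ]
14.15 [ 0.54462565 -0.17156742  0.16963866] [2.61916817e+00 2.30989411e-03 2.84238042e+00] [-0.67  0.46  1.63  0.51  1.29 -2.14] 88.3678150177002
[-0.00015347 -0.00226294  0.03521859] [ 0.07860756 -0.57736059 -2.1435758 ]
0 (array([-0.001,  0.001,  0.001]), array([0.0023, 0.0002, 0.0352]))
```

Lateral error is now under 1 mm. Lowering onto the pin.

Request:
{"name": "play_rows", "arguments": {
  "commands": [0, 0, 0, 0.0006, 0.0003, 0.004, 1, 0, 0, 0, 0.0006, 0.0003, 0.008, 1, 0, 0, 0, 0.0006, 0.0003, 0.012, 1, 0, 0, 0, 0.0006, 0.0003, 0.016, 1, 0, 0, 0, 0.0006, 0.0003, 0.018, 1]
}}

```text
clock: 14.85
eef_pos: [0.5462, -0.1614, 0.1529]
orientation: [2.618, -0.0, 2.843]
force: [0.5, -0.5, -2.8]
finger_gap: 0.0239
grasp_force: 88.4
```

Request:
{"name": "play_rows", "arguments": {
  "commands": [0, 0, 0, 0, 0, 0.003, 1, 0, 0, 0, 0, 0, 0.006, 1, 0, 0, 0, 0, 0, 0.009, 1, 0, 0, 0, 0, 0, 0.011, 1, 0, 0, 0, 0, 0, 0.012, 1]
}}

```text
clock: 15.35
eef_pos: [0.5481, -0.156, 0.1429]
orientation: [2.618, 0.001, 2.843]
force: [-0.4, 0.4, -2.0]
finger_gap: 0.0238
grasp_force: 88.4
```

```bash
python3 - <<'E' 2>/dev/null
from meas import *
meas(0,['scene','top'])
s=bot.sense(); Rc=R.from_euler('xyz',s['orientation']).as_matrix(); print(s['force'],s['moment'],loc(s['eef_pos']+Rc@[-.0437,0,.0077]))
E
```

```text
scene lever in tool [-0.0429  0.0055  0.0071] rot [-0.01  -0.095  0.083] 351 0.0017 lever stem-local [ 0.0057 -0.0005  0.005 ]
  seat-H local [-0.0008 -0.0012 -0.0001] rot [ 0.003 -0.02   0.011] 182 0.0011  lever-seat [0.0065 0.0006 0.0051]
top lever in tool [-0.0412  0.0001  0.0075] rot [0.    0.004 0.005] 691 0.0013 lever stem-local [0.0003 0.0012 0.0046]
  seat-H local [ 0.0051 -0.0039  0.0108] rot [-0.042  0.337  0.106] 456 0.0016  lever-seat [-0.0048  0.0051 -0.0062]
15.35 [ 0.54807897 -0.15603622  0.14287081] [2.61848021e+00 5.65164141e-04 2.84292731e+00] [-0.65  0.49  1.67  0.52  1.23 -2.16] 88.38211297988892
[ 0.7435877   0.38766941 -2.51744874] [-0.39481928  0.19037955 -0.00417826] [ 0.00020843 -0.00136666  0.00450598]
```

Request:
{"name": "play_rows", "arguments": {
  "commands": [0, 0, 0, 0, 0, 0.001, 1, 0, 0, 0, 0, 0, 0.002, 1, 0, 0, 0, 0, 0, 0.003, 1, 0, 0, 0, 0, 0, 0.004, 1, 0, 0, 0, 0, 0, 0.004, 1]
}}

```text
clock: 15.95
eef_pos: [0.5487, -0.1542, 0.1395]
orientation: [2.618, 0.001, 2.843]
force: [0.4, -0.4, -2.9]
finger_gap: 0.024
grasp_force: 88.4
```

Request:
{"name": "play_rows", "arguments": {
  "commands": [0, 0, 0, 0, 0, 0.0005, 1, 0, 0, 0, 0, 0, 0.001, 1, 0, 0, 0, 0, 0, 0.0015, 1, 0, 0, 0, 0, 0, 0.0015, 1]
}}

```text
clock: 16.35
eef_pos: [0.549, -0.1536, 0.1384]
orientation: [2.619, 0.001, 2.843]
force: [-0.5, 0.3, -0.9]
finger_gap: 0.0236
grasp_force: 88.5
```

Request:
{"name": "play_rows", "arguments": {
  "commands": [0, 0, 0, 0, 0, 0.0005, 1, 0, 0, 0, 0, 0, 0.001, 1, 0, 0, 0, 0, 0, 0.001, 1]
}}

```text
clock: 16.65
eef_pos: [0.549, -0.1534, 0.1381]
orientation: [2.619, 0.001, 2.843]
force: [-3.2, -2.0, 4.1]
finger_gap: 0.0237
grasp_force: 89.2
```

Seated: the contact force came up at the expected depth. Releasing and backing off.

Request:
{"name": "play_rows", "arguments": {
  "commands": [0, 0, 0, 0, 0, 0, 0.6, 0, 0, 0, 0, 0, 0, 0.4, 0, 0, 0, 0, 0, 0, 0.2, 0, 0, 0, 0, 0, 0, 0, 0, 0, 0, 0, 0, 0, 0]
}}

```text
clock: 17.15
eef_pos: [0.5492, -0.1529, 0.1373]
orientation: [2.618, 0.001, 2.843]
force: [-0.9, -0.4, -0.5]
finger_gap: 0.0851
grasp_force: 0.0
```

Request:
{"name": "play_rows", "arguments": {
  "commands": [0, 0, 0, 0, 0, -0.02, 0, 0, 0, 0, 0, 0, -0.05, 0, 0, 0, 0, 0, 0, -0.085, 0, 0, 0, 0, 0, 0, -0.115, 0, 0, 0, 0, 0, 0, -0.12, 0]
}}

```text
clock: 17.65
eef_pos: [0.5327, -0.2128, 0.2444]
orientation: [2.621, 0.007, 2.841]
force: [0.5, -0.6, 0.1]
finger_gap: 0.0853
grasp_force: 0.0
```

```bash
python3 - <<'E' 2>/dev/null
from meas import *
print(bot.sense()['clock'],bot.sense()['finger_gap'])
LR=np.c_[-F[:,0],-F[:,1],F[:,2]]
for n in ('scene','top','wrist'):
    im,_=cap(n); p=greypts(n,H); q=(p-H)@F; p=p[(np.abs(q[:,0])<.035)&(np.abs(q[:,1])<.12)&(np.abs(q[:,2])<.03)]
    mod=lambda q: np.minimum(lever(q),seat(q))
    c,Rl,k,e=fit6(p,lever,H,LR,.008); print(n,loc(c),R.from_matrix(LR.T@Rl).as_rotvec().round(3),k,e)
    x,m,N=fit(p,[*H,1.271],1); print('   joint',loc(x[:3]).round(4),m.sum(),N)
s=np.load('scene.npz')['im'][130:300,120:400]; cv2.imwrite('pics/s6.png',cv2.resize(s[...,::-1],None,fx=2.5,fy=2.5))
E
```

```text
17.65 0.08533461278626282
scene [-0.00044935  0.00012796  0.0003027 ] [ 0.001 -0.012  0.014] 340 0.0009348888700761003
   joint [-0.0007 -0.0004  0.0001] 462 470
top [ 0.00060652  0.00122036 -0.00041609] [ 0.004 -0.001  0.013] 849 0.0011900928779804184
   joint [ 0.0003  0.001  -0.0006] 1018 1045
wrist [ 4.47320586e-05 -8.16315126e-04 -7.48604848e-04] [-0.001  0.002  0.015] 7346 0.0006788614988470074
   joint [ 0.0002 -0.0012 -0.0008] 8447 8447
```

View pics/s6.png

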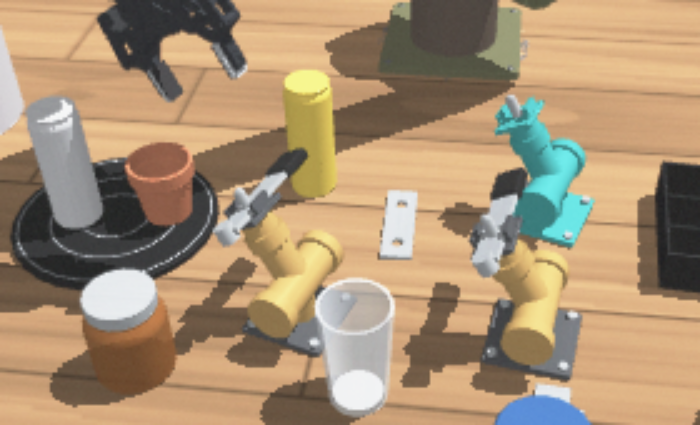

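The tin stands upright on the lid at (65,165). The lever is fully seated within about 1 mm, its sleeve at (288,165) points to the near side like the other lever's, and the gripper is clear. Handing in.

```bash
python3 -c "
from station import bot
print(bot.finish_job())"
```

```text
the job is handed in; nothing more can be done
None
```

I handed the job in after about 18 s of robot time: the tin stands upright on the lid, and the lever is turned end for end and fully down on its pin, sleeve to the near side, within about 1 mm by camera; no verdict came back.

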